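# Make up a waxing kit and a facial kit

## Task

Make up two treatment kits from the stock on the counter. The waxing kit goes in the grey tray that has a square well: the strip roll in its round well and the wax cartridge in its square well; the facial kit goes in the tray with two round wells: the cream pot in the large one and the amber oil dropper bottle in the small one. Everything stands upright on the floor of its well, let go, and the black dropper bottle and the apple candle stay where they stand.

Things in the scene. Friction and masses are not known exactly. Their poses are not given: they have to be found in the camera images.
- strip_roll: white roll of depilation strip with a brown core hole, standing on end: cylinder of diameter 67 mm, 70 mm high, about 0.09 kg. Origin at the centre of its underside, z up along its axis.
- cartridge: roll-on wax cartridge standing upright, a rounded block with a white upper part over a pale green one, which looks 30 mm along its own x, 38 mm along its own y, 98 mm high, about 0.13 kg; to the touch it is a block of 24 mm (x) by 32 mm (y) by 72 mm high, so grip it across x at 45 to 60 mm. Origin at the centre of its underside, z up.
- cream_pot: round low cream pot with an orange lid over a pale base: diameter 60 mm, 38 mm high, about 0.075 kg. The rim of its well stands 10 mm over the well floor, so grip it by the upper half. Origin at the centre of its underside, z up.
- oil_bottle: amber glass oil dropper bottle with a picture label and black dropper cap: glass of diameter 33 mm up to 55 mm high, then shoulder, collar of diameter 24 mm at 65 to 77 mm, bulb to 102 mm; keep the hand clear of the bulb by gripping at 50 to 75 mm; about 0.07 kg. Origin at the centre of its underside, z up.
- wax_tray: grey tray with pale well floors, one round and one square well, 180 mm (own x) by 108 mm (own y), 14 mm high, fixed; origin at the centre of its underside, z up. Wells 10 mm deep, floors 4 mm above the counter. Round well: diameter 88 mm, centre at x = +36 mm, y = 0 (for the strip roll). Square well: 50 x 50 mm, sides along the tray's x and y, centre at x = -50 mm, y = 0 (for the cartridge, which fits at any turn).
- facial_tray: grey tray with pale well floors, two round wells, 180 mm (own x) by 108 mm (own y), 14 mm high, fixed; origin at the centre of its underside, z up. Wells 10 mm deep, floors 4 mm above the counter. Large well: diameter 80 mm, centre at x = -38 mm, y = 0 (for the cream pot). Small well: diameter 54 mm, centre at x = +46 mm, y = 0 (for the oil bottle).
- black_bottle: plain black dropper bottle, a bystander to leave alone: diameter 33 mm, 108 mm high, loose, stands among the stock. Origin at the centre of its underside, z up.
- candle: green candle in the shape of an apple, a bystander to leave alone: 38 mm wide, 43 mm high, loose, stands among the stock. (Fixed bottles and a black box up to 220 mm high stand behind the stock from x = 0.53 m on: carry things clear over them.) Origin at the centre of its underside, z up.
There are look-alikes about, which are no part of the job. Of the things like the strip_roll, leave any that is red; of the rest the smaller one is meant.

How it is judged:
At the end, for the whole second after the job is handed in: Each of the four things stands in its own well: origin within 13 mm of the well centre along both tray axes and within 3 mm of its floor in height, upright within 0.12 rad, let go, at rest; black bottle and candle within 20 mm of where they stood (x of strip_roll in the frame of wax_tray between 0.023 and 0.049 m and y of strip_roll in the frame of wax_tray between -0.013 and 0.013 m and z of strip_roll in the frame of wax_tray between 0.001 and 0.007 m and angle between each of strip_roll, cartridge, cream_pot, oil_bottle's own z axis and vertical below 0.12 rad and linear speed of each of strip_roll, cartridge, cream_pot, oil_bottle below 0.02 m/s and angular speed of each of strip_roll, cartridge, cream_pot, oil_bottle below 0.2 rad/s and x of cartridge in the frame of wax_tray between -0.063 and -0.037 m and y of cartridge in the frame of wax_tray between -0.013 and 0.013 m and z of cartridge in the frame of wax_tray between 0.001 and 0.007 m and x of cream_pot in the frame of facial_tray between -0.051 and -0.025 m and y of cream_pot in the frame of facial_tray between -0.013 and 0.013 m and z of cream_pot in the frame of facial_tray between 0.001 and 0.007 m and x of oil_bottle in the frame of facial_tray between 0.033 and 0.059 m and y of oil_bottle in the frame of facial_tray between -0.013 and 0.013 m and z of oil_bottle in the frame of facial_tray between 0.001 and 0.007 m and distance of each of black_bottle, candle from where it was at the start of the episode below 0.02 m); the robot touches nothing.
It fails at once if the black dropper bottle is pushed more than 20 mm from its place or knocked over (distance of black_bottle from where it was at the start of the episode above 0.02 m or angle between black_bottle's own z axis and vertical above 0.3 rad).
It fails at once if the candle is pushed more than 20 mm from its place or knocked over (distance of candle from where it was at the start of the episode above 0.02 m or angle between candle's own z axis and vertical above 0.3 rad).
It also fails if it takes over 115 s, if anything falls off the work surface, if the arm or the gripper's body presses on something with over 40 N, if the wrist force passes 120 N, or if a joint passes its speed limit or range.

## Robot

A 6-joint arm with a two-finger parallel gripper is mounted at the origin on a cart in front of the work surface, level with it; the furniture and walls round the work are solid. World frame = base frame: x ahead of the robot, y to its left, z up, the work surface at z = 0. Lengths are in m, angles in rad, forces in N, time in s.
With the tool pointing down it reaches from about 0.375 to 0.975 m from the base axis. Payload 3.8 kg.
Tool frame: the origin (TCP) lies on the centre line of the jaws, within the pads' length; the fingertips stand 14 mm ahead of it and the grasp point (between the pads) lies 5 mm behind it; z points along the fingers, y is the line along which they close (so a half turn about z gives the same grasp; the last joint's range is limited). The gripper opens to 85 mm and grips with 20 to 120 N. Pads are 22 mm wide; open, the fingers measure 114 mm over their backs; the gripper's body (76 mm by 85 mm) begins 54 mm behind the grasp point. The pads swing forward as they close: fully open they stand 13 mm farther back than shut.
Start: joints at [-1.284, 0.264, 1.604, -0, 1.274, -0.037], TCP at [0.215, -0.64, 0.245] pointing down, gripper open.
Joint ranges: [-2.63, 2.63], [-0.94, 2.18], [0.31, 2.57], [-1.31, 4.45], [0, 2.66], [-2.55, 2.55]. Speed limits (rad/s): [2.57, 2.57, 3.14, 3.14, 3.14, 3.14].

## Interface

Orientations are given as a rotation vector (axis times angle).
In Python, from workcell import bot, eyes, spot_in gives the robot as it stands.
- The arm moves only by the tool carry_out, never from a script. Its argument "series" is text: rows parted by semicolons, each of 4 numbers parted by spaces: the shift along the world's x, y, z in m, then the turn about the world's z in degrees. In form: tx ty tz roll; .... A call has 1 to 20 rows; each row shifts and turns the commanded pose from where the row before left it; what a row does not reach is not made up. A row lasts 1/8 s, in which the tool goes at most 62.5 mm and 10.7 degrees, less where a joint would pass 70% of its speed; a pose out of reach is approached as far as the arm can. A call is refused whole if a number of a shift passes 0.0625 or a number of a turn 10.7, either way. A call with a gripper value outside its range is refused whole. "jaw" is the gripper command: -1 is shut, 1 is fully open, values between are in proportion, set as the call begins (left out, the last holds). The fingers move at their own pace and stop on an object; "grip_force" is the grip in N (left out, the last holds). Time passes only in rows, so rows that do not move let the fingers close. It gives the time, the measured TCP pose, the force, the opening and the grip force at its end, in the units of the state.
- bot.read_state(): the state, without advancing time (a new reading comes with each control period).
- eyes.read_camera(name): name is "side" or "top"; returns (picture, depth): 480x640x3 uint8, blue, green, red; 480x640 float32, m along the optical axis (not along the pixel's ray), 0 where there is no reading.
- eyes.get_calibration(name): a dict with "K" (3x3 intrinsics, pixels), "position" and "rotation" of the camera in the world. Camera axes: x right, y down, z forward; pixel columns grow to the right and rows downward; lengths in m; the calibration is good to about 2 mm. A picture is of the moment at which its call begins. get_calibration takes no time and is no camera call.
- bot.finish_job(): hands the job in; it is judged then, once.
Trained networks look in the newest picture that a camera, given by its name, has taken for a name from the list of things; names that differ only in an ending like _2 or _b are one class to them, and where a whole thing is asked for, a point or a joint stands for the part that bears it (a point fixed in the world has none). Each returns a list of dicts, best first, with "score" (0 to 1); they miss things now and then, are a little off and sometimes report something else, mostly with a low value. They report only what shows in the picture. A call takes as long as a camera call. They do not tell look-alikes from the thing itself.
- spot_in(camera, target): "rect" ([centre column, centre row, width, height] in pixels, round what is visible of it).
The state is a dict: "time": time; "q": joint angles; "joint_vel": joint speeds; "joint_torque": joint torques, N m; "tool_pos": TCP position; "tcp_rot": TCP orientation; "wrist_force": force on the tool from outside, world axes, zero at the start; "torque": the same for the moment, N m; "width": opening from 0.0 (shut) to 1.0 (fully open); "grip_force": force on a finger pad.
Only numpy, scipy, OpenCV 4.12 (cv2) and the standard library are available. Lean on these libraries where they do the work, as an engineer would, in place of code of your own. Each camera call takes 0.05 s, during which the arm holds its last target. There are 200 camera calls.

## Working session

There is one attempt and no reset: what is moved stays moved. The work goes in short steps, Python scripts to look and compute and a tool call to move; the robot and the scene stay as the last step left them, time stands still between calls to the robot, and variables do not carry over. Pictures are saved under pics/ and viewed, at most 14 in all, crops included, and the job is handed in when it is done.

Besides the shell and the picture viewer there is one more tool, called after ">>>" by a JSON object that holds its "fn" and its "kwargs", one argument or row to a line. carry_out: Moves the arm, as the interface text tells. Its arguments: {"type":"object","properties":{"series":{"type":"string"},"jaw":{"type":"number"},"grip_force":{"type":"number"}},"required":["series"]}

```bash
mkdir -p pics; cat > h.py <<'E'
import numpy as np,cv2
from workcell import bot,eyes,spot_in
def world(cam,u,v,d):
    c=eyes.get_calibration(cam);K=np.array(c["K"]);R=np.array(c["rotation"])
    if R.shape!=(3,3): R=cv2.Rodrigues(R)[0]
    u,v,d=map(np.asarray,(u,v,d))
    p=np.stack([(u-K[0,2])/K[0,0]*d,(v-K[1,2])/K[1,1]*d,d],-1)
    return p@R.T+np.array(c["position"])
def cloud(cam):
    im,d=eyes.read_camera(cam)
    v,u=np.mgrid[:480,:640]
    P=world(cam,u,v,d);P[d==0]=np.nan
    return im,d,P
E
python3 - <<'E'
from h import *
for c in("top","side"):
    im,d,P=cloud(c);cv2.imwrite(f"pics/{c}0.png",im);np.save(f"{c}0.npy",P)
    print(c,eyes.get_calibration(c))
    for t in "strip_roll cartridge cream_pot oil_bottle wax_tray facial_tray black_bottle candle".split():
        for r in spot_in(c,t)[:4]:
            x,y=map(int,r["rect"][:2]);print(t,round(r["score"],2),np.round(r["rect"]),np.round(P[y,x],3))
E
```

```text
top {'K': array([[609.47822341,   0.        , 328.87242075],
       [  0.        , 609.47822341, 239.62885569],
       [  0.        ,   0.        ,   1.        ]]), 'position': array([ 0.30641324, -0.14584413,  1.49429249]), 'rotation': array([-2.17605544,  2.13222792, -0.12195961])}
strip_roll 0.98 [344. 263.  27.  33.] [ 0.433 -0.167 -0.003]
strip_roll 0.87 [472. 262.  49.  42.] [ 0.441 -0.481  0.   ]
strip_roll 0.71 [523. 263.  39.  30.] [ 0.435 -0.583  0.072]
strip_roll 0.4 [293. 256.  15.  19.] [ 0.441 -0.049  0.093]
cartridge 0.76 [294. 256.  18.  22.] [ 0.438 -0.052  0.096]
cream_pot 0.59 [245. 257.  23.  26.] [0.441 0.072 0.036]
cream_pot 0.21 [279. 224.  17.  16.] [ 0.516 -0.01   0.071]
oil_bottle 0.75 [274. 224.  17.  15.] [ 0.515 -0.003  0.088]
wax_tray 0.65 [411. 255.  49.  72.] [ 0.458 -0.333  0.003]
facial_tray 0.76 [144. 252.  68.  80.] [0.451 0.326 0.006]
black_bottle 0.49 [322. 231.  17.  13.] [ 0.5   -0.115  0.094]
candle 0.48 [202. 258.  17.  12.] [0.438 0.177 0.029]
side {'K': array([[433.01397405,   0.        , 324.32211878],
       [  0.        , 433.01397405, 240.69165951],
       [  0.        ,   0.        ,   1.        ]]), 'position': array([0.29517376, 0.97067439, 0.56780325]), 'rotation': array([-0.21428468,  2.58576042, -1.6527459 ])}
strip_roll 0.76 [344. 204.  23.  34.] [ 0.431 -0.424  0.061]
strip_roll 0.65 [336. 241.  22.  28.] [ 0.424 -0.135  0.054]
strip_roll 0.53 [348. 187.  20.   8.] [ 0.434 -0.582  0.073]
cartridge 0.97 [326. 255.  14.  38.] [ 0.435 -0.037  0.057]
cream_pot 0.74 [316. 286.  25.  28.] [0.44  0.093 0.038]
oil_bottle 0.87 [292. 261.  14.  33.] [0.516 0.012 0.053]
wax_tray 0.57 [335. 227.  54.  24.] [ 0.436 -0.194  0.072]
black_bottle 0.82 [305. 240.  11.  33.] [ 0.509 -0.114  0.059]
candle 0.52 [307. 308.  13.  12.] [0.445 0.177 0.03 ]
```

```bash
python3 - <<'E'
import cv2
a=cv2.imread("pics/top0.png")[170:330,80:580];cv2.imwrite("pics/topc.png",cv2.resize(a,(800,256),interpolation=cv2.INTER_CUBIC))
b=cv2.imread("pics/side0.png")[140:380,200:520];cv2.imwrite("pics/sidec.png",cv2.resize(b,(800,600),interpolation=cv2.INTER_CUBIC))
E
```

```text
(no output)
```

View pics/topc.png

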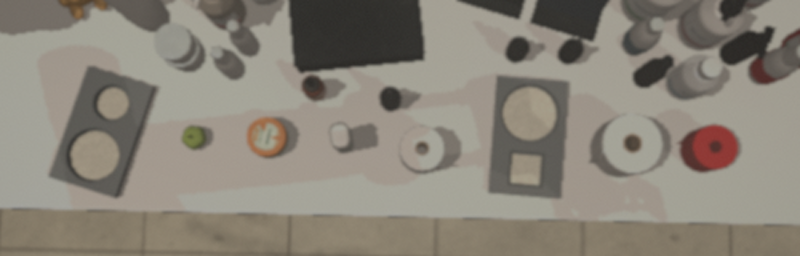

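View pics/sidec.png

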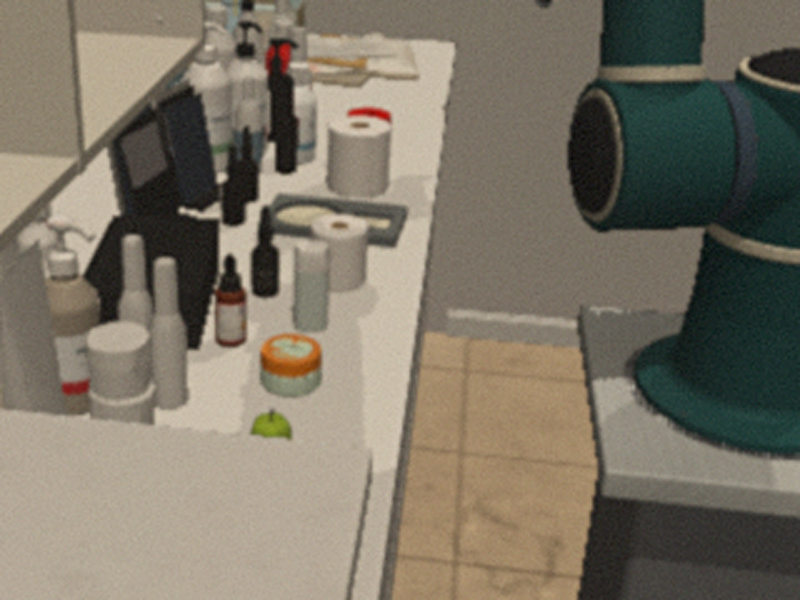

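Top picture (full-frame pixels): the strip-roll candidates are the small white one at (344,263), the large white one at (475,259) and the red one at (524,262). I choose (344,263). The wax tray is at about (411,255) with its square well toward the robot, and the facial tray is at about (144,252) with its large well nearer the robot. The oil bottle is amber at (275,224), and the black bottle is at (323,231).

```bash
python3 - <<'E'
from h import *
P=np.load("top0.npy");S=np.load("side0.npy");im=cv2.imread("pics/top0.png")
def blob(n,A,c,r,z0,z1):
    m=(np.hypot(A[...,0]-c[0],A[...,1]-c[1])<r)&(A[...,2]>z0)&(A[...,2]<z1)
    q=A[m]
    if len(q)<5: print(n,len(q));return
    (ce,ra)=cv2.minEnclosingCircle(q[:,:2].astype(np.float32));
    print(n,len(q),"circ",np.round(ce,4),round(ra,4),"mean",np.round(q.mean(0),4),"med z",np.round(np.percentile(q[:,2],[10,90]),3), "rect",cv2.minAreaRect(q[:,:2].astype(np.float32)))
for nm,c,r,z0,z1 in [("roll",(.433,-.167),.05,.055,.09),("bigroll",(.44,-.485),.06,.05,.12),("cart",(.438,-.052),.035,.08,.12),("pot",(.441,.072),.045,.025,.05),("oil_glass",(.513,-.0),.03,.02,.06),("oil",(.513,-.0),.03,.06,.12),("black",(.5,-.115),.03,.02,.12),("candle",(.438,.177),.03,.015,.06)]:
    blob("T "+nm,P,c,r,z0,z1);blob("S "+nm,S,c,r,z0,z1)
hsv=cv2.cvtColor(im,cv2.COLOR_BGR2HSV)
for nm,(u0,u1,v0,v1) in dict(wax=(380,445,212,300),fac=(105,184,208,298)).items():
    sub=im[v0:v1,u0:u1].max(2);m=((sub<115)).astype(np.uint8)
    k,l,st,ce=cv2.connectedComponentsWithStats(m);i=1+st[1:,4].argmax()
    cs,h=cv2.findContours((l==i).astype(np.uint8),cv2.RETR_CCOMP,cv2.CHAIN_APPROX_NONE)
    K=np.array(eyes.get_calibration("top")["K"])
    c=eyes.get_calibration("top");R=cv2.Rodrigues(np.array(c["rotation"]))[0];p0=np.array(c["position"])
    def onz(uv,z):
        r=(np.linalg.inv(K)@np.r_[uv,1]);r=R@r;return p0+r*(z-p0[2])/r[2]
    for q,hh in zip(cs,h[0]):
        if len(q)<15: continue
        z=.014
        W=np.array([onz(a[0]+[u0,v0],z)[:2] for a in q],np.float32)
        (ct,sz,an)=cv2.minAreaRect(W);print(nm,"hole" if hh[3]>=0 else "outer",np.round(ct,4),np.round(sz,4),round(an,1))
E
```

```text
T roll 599 circ [ 0.4261 -0.1667] 0.0354 mean [ 0.4275 -0.1656  0.0696] med z [0.065 0.074] rect ((0.4279225170612335, -0.16552716493606567), (0.06378649920225143, 0.06580150872468948), 0.8133037686347961)
S roll 274 circ [ 0.4251 -0.1659] 0.0362 mean [ 0.4255 -0.1581  0.0681] med z [0.06  0.072] rect ((0.4272662103176117, -0.16571936011314392), (0.06640394032001495, 0.06547937542200089), 7.099982261657715)
T bigroll 1159 circ [ 0.4393 -0.4674] 0.0442 mean [ 0.4383 -0.466   0.0897] med z [0.085 0.096] rect ((0.4390234053134918, -0.46839404106140137), (0.08646214753389359, 0.08610961586236954), 0.49810585379600525)
S bigroll 403 circ [ 0.4382 -0.4689] 0.047 mean [ 0.4378 -0.4508  0.0802] med z [0.057 0.095] rect ((0.4380006790161133, -0.4691965878009796), (0.08862874656915665, 0.08546610921621323), 79.42345428466797)
T cart 184 circ [ 0.4419 -0.0466] 0.019 mean [ 0.4415 -0.0471  0.0957] med z [0.091 0.1  ] rect ((0.4417688548564911, -0.046853482723236084), (0.03508400917053223, 0.02824157476425171), 2.624332904815674)
S cart 141 circ [ 0.4417 -0.0469] 0.0187 mean [ 0.4407 -0.0412  0.0
[... 1769 characters left out ...]
617164611816)
T candle 175 circ [0.4424 0.1806] 0.0187 mean [0.4418 0.1794 0.0279] med z [0.022 0.033] rect ((0.44077128171920776, 0.18090763688087463), (0.034013181924819946, 0.034200333058834076), 2.5309507846832275)
S candle 141 circ [0.442 0.182] 0.0179 mean [0.4406 0.1843 0.0285] med z [0.023 0.032] rect ((0.4407352805137634, 0.18092948198318481), (0.02997276932001114, 0.03263973444700241), 72.09044647216797)
wax outer [ 0.4541 -0.3296] [0.1091 0.1768] 86.2
wax hole [ 0.404  -0.3245] [0.0509 0.0485] 0.2
wax hole [ 0.4892 -0.3308] [0.0844 0.0839] 45.6
fac outer [0.449  0.3192] [0.1144 0.1789] 73.8
fac hole [0.4121 0.3304] [0.0776 0.0763] 47.4
fac hole [0.4925 0.3069] [0.0499 0.0497] 47.1
```

```bash
python3 - <<'E'
from h import *
P=np.load("top0.npy").reshape(-1,3);S=np.load("side0.npy").reshape(-1,3);A=np.vstack([P,S]);A=A[~np.isnan(A[:,0])]
for y in np.arange(-.46,.42,.04):
    r=[]
    for x in np.arange(.48,.68,.02):
        q=A[(abs(A[:,0]-x-.01)<.01)&(abs(A[:,1]-y-.02)<.02),2];r.append(f"{np.percentile(q,98)*1000:4.0f}" if len(q)>2 else "   .")
    print(f"{y:.2f}",*r)
s=bot.read_state();print(s)
print(cv2.Rodrigues(np.array(s["tcp_rot"]))[0].round(3))
E
```

```text
-0.46   79    6    6    4    6    6    8   19  125  205  207
-0.42   17   17   18    7 1030  108    7   10   94  204  205
-0.38   17   18   19   17 1031   57    4    8   45  204  204
-0.34    9   10   19   18 1030  109   45    7   10  204  204
-0.30   17   19   19   18 1028   61    6    6   10  204  204
-0.26    6    6    5    7 1027    7    7    6    8  206  204
-0.22    6    6    5    8 1026    7    9    5    6  205  205
-0.18    6    7    6    7 1025   73   72   72   72  204  206
-0.14   80  108   53    6 1023   73   72   73   73  205  205
-0.10    7    7    6   69 1022   73   74   73   73  205  205
-0.06    6    5    5   72 1021   74   73   74   73  205  206
-0.02    8   98  100   71 1019   73   73   75   72  790  736
0.02    5    7    6   70 1018   72   71   71   72  737  628
0.06    6    6    6    6 1017  161    7    7  109  206  206
0.10    5    6   92  151 1016  161  122  189  190  204  205
0.14    5    6    6  111 1007  111  189  190  190  206  205
0.18    6    6    6  113  115  114    4  201  129  205  205
0.22   16   17   13  106  111  111  152  205   43  205  205
0.26   2
[... 301 characters left out ...]
77e+00, -1.29504014e-06,
        1.27367700e+00, -3.68876715e-02]), 'joint_vel': array([ 1.91496554e-03,  8.28211185e-05, -3.07232845e-04,  6.20696972e-05,
        1.78032383e-03,  7.80439493e-04]), 'joint_torque': array([-8.77628590e-04, -5.15049899e+01, -3.67731214e+01,  1.99548879e-05,
        5.89926422e-04, -2.44995636e-05]), 'tool_pos': array([ 0.21476275, -0.63993248,  0.2453283 ]), 'tcp_rot': array([3.10042552e+00, 5.06364063e-01, 1.56757620e-05]), 'wrist_force': array([ 0.13241055, -0.52959177, -0.45959562]), 'torque': array([-0.01184365,  0.0226401 ,  0.00572739]), 'grip_force': 0.0, 'width': 0.99721087210067}
[[ 0.948  0.318  0.   ]
 [ 0.318 -0.948 -0.   ]
 [-0.     0.    -1.   ]]
```

>>> {"fn": "carry_out", "kwargs": {
  "series": "0.0177 0.0395 0 -1.54; 0.0177 0.0395 0 -1.54; 0.0177 0.0395 0 -1.54; 0.0177 0.0395 0 -1.54; 0.0177 0.0395 0 -1.54; 0.0177 0.0395 0 -1.54; 0.0177 0.0395 0 -1.54; 0.0177 0.0395 0 -1.54; 0.0177 0.0395 0 -1.54; 0.0177 0.0395 0 -1.54; 0.0177 0.0395 0 -1.54; 0.0177 0.0395 0 -1.54; 0 0 -0.05 0; 0 0 -0.05 0; 0 0 0 0; 0 0 0 0",
  "jaw": 1,
  "grip_force": 30
}}

```text
time: 2.9
tool_pos: [0.4281, -0.1665, 0.1469]
tcp_rot: [3.141, 0.002, 0.003]
wrist_force: [0.9, -1.2, 1.4]
width: 1.0
grip_force: 0.0
```

```bash
python3 - <<'E'
from h import *
a=eyes.read_camera("top")[0][200:330,270:440];b=eyes.read_camera("side")[0][160:300,270:440]
a=cv2.resize(a,(400,306),interpolation=2);b=cv2.resize(b,(400,306),interpolation=2)
cv2.imwrite("pics/pre1.png",np.hstack([a,b]))
E
```

```text
(no output)
```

View pics/pre1.png

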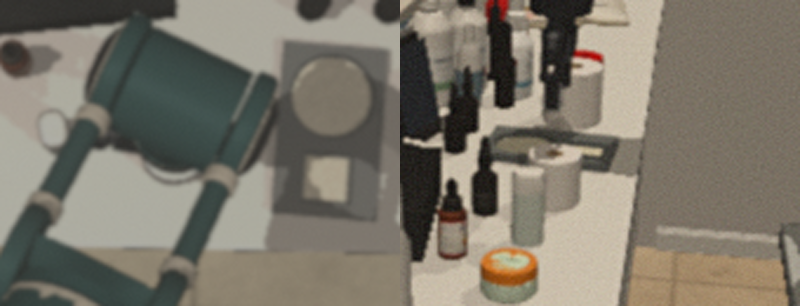

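The gripper (right half, about (558,80)) hangs directly above the small white roll at (553,175). The large roll stands farther back at (580,90). Descending now.

>>> {"fn": "carry_out", "kwargs": {
  "series": "-0.001 0.0005 -0.03 0; 0 0 -0.03 0; 0 0 -0.03 0; 0 0 -0.025 0; 0 0 0 0"
}}

```text
time: 3.62
tool_pos: [0.426, -0.1656, 0.0303]
tcp_rot: [-3.141, -0.001, 0.002]
wrist_force: [-0.5, -0.2, -0.5]
width: 0.999
grip_force: 0.0
```

>>> {"fn": "carry_out", "kwargs": {
  "series": "0 0 0 0; 0 0 0 0; 0 0 0 0; 0 0 0 0; 0 0 0 0; 0 0 0 0; 0 0 0.01 0; 0 0 0.03 0; 0 0 0 0",
  "jaw": -1
}}

```text
time: 4.75
tool_pos: [0.4283, -0.1663, 0.0729]
tcp_rot: [3.139, 0.002, 0.008]
wrist_force: [-0.4, -0.5, -0.9]
width: 0.777
grip_force: 34.0
```

>>> {"fn": "carry_out", "kwargs": {
  "series": "0 0 0.03 0; 0.0105 -0.0277 0 0; 0.0105 -0.0277 0 0; 0.0105 -0.0277 0 0; 0.0105 -0.0277 0 0; 0.0105 -0.0277 0 0; 0.0105 -0.0277 0 0; 0 0 0 0; 0 0 -0.03 0; 0 0 -0.02 0; 0 0 0 0; 0 0 0 0"
}}

```text
time: 6.25
tool_pos: [0.4893, -0.3314, 0.0505]
tcp_rot: [3.142, 0.002, 0.0]
wrist_force: [0.3, 0.3, -0.5]
width: 0.776
grip_force: 34.2
```

>>> {"fn": "carry_out", "kwargs": {
  "series": "0 0 -0.008 0; 0 0 -0.007 0; 0 0 0 0; 0 0 0 0"
}}

```text
time: 6.75
tool_pos: [0.4898, -0.3321, 0.036]
tcp_rot: [3.141, 0.002, 0.002]
wrist_force: [0.7, 0.1, 4.4]
width: 0.78
grip_force: 34.3
```

>>> {"fn": "carry_out", "kwargs": {
  "series": "0 0 0 0; 0 0 0 0; 0 0 0 0; 0 0 0 0; 0 0 0.03 0; 0 0 0.05 0; 0 0 0.05 0; 0 0 0.03 0; 0 0 0 0",
  "jaw": 1
}}

```text
time: 7.88
tool_pos: [0.4911, -0.333, 0.1991]
tcp_rot: [3.137, 0.002, 0.009]
wrist_force: [1.1, 0.5, 0.1]
width: 1.004
grip_force: 0.0
```

>>> {"fn": "carry_out", "kwargs": {
  "series": "-0.0061 0.0356 0 0.4; -0.0061 0.0356 0 0.4; -0.0061 0.0356 0 0.4; -0.0061 0.0356 0 0.4; -0.0061 0.0356 0 0.4; -0.0061 0.0356 0 0.4; -0.0061 0.0356 0 0.2; -0.0061 0.0356 0 0; 0 0 0 0; 0 0 0 0"
}}

```text
time: 9.12
tool_pos: [0.4398, -0.0469, 0.1942]
tcp_rot: [3.141, 0.074, -0.003]
wrist_force: [-0.1, -0.1, 0.2]
width: 0.999
grip_force: 0.0
```

```bash
python3 - <<'E'
from h import *
im,d,P=cloud("top")
m=(np.hypot(P[...,0]-.49,P[...,1]+.332)<.055)&(P[...,2]>.055)&(P[...,2]<.1);q=P[m]
print(len(q),cv2.minEnclosingCircle(q[:,:2].astype(np.float32)),q.mean(0),bot.read_state()["tool_pos"])
a=im[180:330,230:460];b=eyes.read_camera("side")[0][160:300,270:440]
cv2.imwrite("pics/pre2.png",np.hstack([cv2.resize(a,(400,306)),cv2.resize(b,(400,306))]))
E
```

```text
620 ((0.4876610338687897, -0.33101320266723633), 0.035973142832517624) [ 0.48900032 -0.32869985  0.07273388] [ 0.44006187 -0.04728337  0.19446614]
```

View pics/pre2.png

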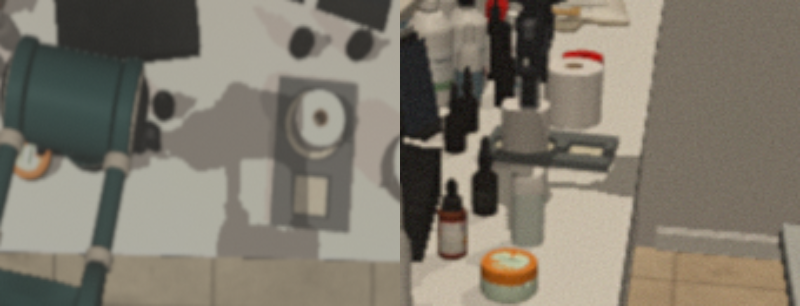

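The roll stands in its round well (left half, (320,118)). The gripper is over the cartridge at (528,205).

>>> {"fn": "carry_out", "kwargs": {
  "series": "0.001 0 -0.05 0; 0 0 -0.05 0; 0 0 -0.03 0; 0 0 -0.014 0; 0 0 0 0"
}}

```text
time: 9.85
tool_pos: [0.4409, -0.0473, 0.0506]
tcp_rot: [-3.14, -0.072, 0.003]
wrist_force: [-0.2, -0.3, 0.2]
width: 1.003
grip_force: 0.0
```

>>> {"fn": "carry_out", "kwargs": {
  "series": "0 0 0 0; 0 0 0 0; 0 0 0 0; 0 0 0 0; 0 0 0 0; 0 0 0 0; 0 0 0 0; 0 0 0.01 0; 0 0 0.03 0; 0 0 0 0",
  "jaw": -1
}}

```text
time: 11.1
tool_pos: [0.4433, -0.0471, 0.0934]
tcp_rot: [3.14, 0.073, 0.008]
wrist_force: [0.2, -0.1, 0.2]
width: 0.291
grip_force: 31.7
```

>>> {"fn": "carry_out", "kwargs": {
  "series": "0 0 0.04 0; -0.0048 -0.0349 0 -1; -0.0048 -0.0349 0 -1; -0.0048 -0.0349 0 -1; -0.0048 -0.0349 0 -1; -0.0048 -0.0349 0 -1; -0.0048 -0.0349 0 -1; -0.0048 -0.0349 0 -0.5; -0.0048 -0.0349 0 0; 0 0 0 0; 0 0 -0.03 0; 0 0 -0.03 0; 0 0 0 0; 0 0 0 0"
}}

```text
time: 12.85
tool_pos: [0.4032, -0.3256, 0.0716]
tcp_rot: [-3.14, 0.104, 0.0]
wrist_force: [-0.5, -0.5, -1.3]
width: 0.29
grip_force: 31.6
```

>>> {"fn": "carry_out", "kwargs": {
  "series": "0 0 -0.008 0; 0 0 -0.007 0; 0 0 0 0; 0 0 0 0"
}}

```text
time: 13.35
tool_pos: [0.4029, -0.326, 0.0562]
tcp_rot: [-3.14, 0.105, 0.0]
wrist_force: [0.6, -0.0, -1.1]
width: 0.283
grip_force: 31.7
```

>>> {"fn": "carry_out", "kwargs": {
  "series": "0 0 -0.002 0; 0 0 0 0; 0 0 0 0"
}}

```text
time: 13.72
tool_pos: [0.403, -0.3261, 0.0561]
tcp_rot: [-3.14, 0.105, 0.0]
wrist_force: [-3.0, 4.3, 11.8]
width: 0.289
grip_force: 33.5
```

>>> {"fn": "carry_out", "kwargs": {
  "series": "0 0 0 0; 0 0 0 0; 0 0 0 0; 0 0 0 0; 0 0 0.03 0; 0 0 0.05 0; 0 0 0.06 0; 0 0 0 0",
  "jaw": 1
}}

```text
time: 14.72
tool_pos: [0.4062, -0.3289, 0.2006]
tcp_rot: [3.132, -0.105, 0.015]
wrist_force: [-0.1, -0.9, -0.4]
width: 0.998
grip_force: 0.0
```

>>> {"fn": "carry_out", "kwargs": {
  "series": "0.004 0.0394 0 0.38; 0.004 0.0394 0 0.38; 0.004 0.0394 0 0.38; 0.004 0.0394 0 0.38; 0.004 0.0394 0 0.38; 0.004 0.0394 0 0.38; 0.004 0.0394 0 0.38; 0.004 0.0394 0 0.38; 0.004 0.0394 0 0.38; 0.004 0.0394 0 0.38; 0 0 0 0; 0 0 -0.05 0; 0 0 -0.05 0; 0 0 0 0"
}}

```text
time: 16.48
tool_pos: [0.438, 0.0667, 0.0898]
tcp_rot: [3.14, -0.002, -0.017]
wrist_force: [-0.4, 0.3, 0.1]
width: 1.002
grip_force: 0.0
```

```bash
python3 - <<'E'
from h import *
im,d,P=cloud("top")
m=(np.hypot(P[...,0]-.404,P[...,1]+.326)<.045)&(P[...,2]>.075)&(P[...,2]<.13);q=P[m]
print(len(q),cv2.minAreaRect(q[:,:2].astype(np.float32)),q.mean(0))
a=im[180:330,230:460];b=eyes.read_camera("side")[0][160:320,250:440]
cv2.imwrite("pics/pre3.png",np.hstack([cv2.resize(a,(400,306)),cv2.resize(b,(400,306))]))
E
```

```text
205 ((0.40256381034851074, -0.3234204947948456), (0.0376364104449749, 0.029058245941996574), 0.5375334024429321) [ 0.40220948 -0.32230416  0.09898869]
```

View pics/pre3.png

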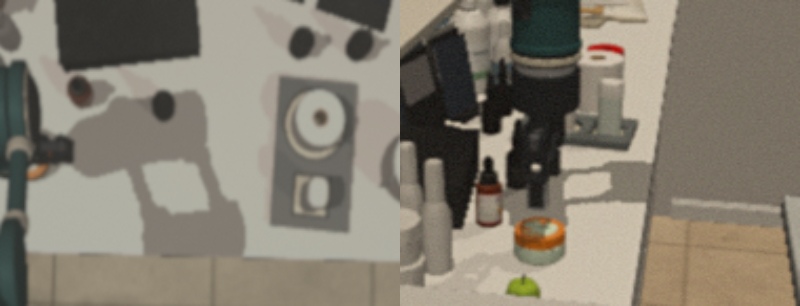

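The cartridge stands in the square well (left half, (318,193)), and the gripper is above the pot at (540,240).

>>> {"fn": "carry_out", "kwargs": {
  "series": "0 0 -0.03 0; 0 0 -0.02 0; 0 0 0 0; 0 0 0 0"
}}

```text
time: 17.08
tool_pos: [0.445, 0.068, 0.0465]
tcp_rot: [-3.141, 0.001, -0.006]
wrist_force: [0.4, -1.1, 0.7]
width: 1.0
grip_force: 0.0
```

>>> {"fn": "carry_out", "kwargs": {
  "series": "0 0 -0.012 0; 0 0 -0.01 0; 0 0 0 0; 0 0 0 0"
}}

```text
time: 17.58
tool_pos: [0.4428, 0.068, 0.0221]
tcp_rot: [3.142, -0.001, -0.001]
wrist_force: [-0.1, -0.1, -0.8]
width: 1.0
grip_force: 0.0
```

>>> {"fn": "carry_out", "kwargs": {
  "series": "0 0 0 0; 0 0 0 0; 0 0 0 0; 0 0 0 0; 0 0 0 0; 0 0 0 0; 0 0 0.01 0; 0 0 0.03 0; 0 0 0 0",
  "jaw": -1
}}

```text
time: 18.7
tool_pos: [0.4451, 0.0682, 0.0644]
tcp_rot: [-3.141, 0.001, -0.008]
wrist_force: [-0.5, -0.1, -0.8]
width: 0.696
grip_force: 32.8
```

>>> {"fn": "carry_out", "kwargs": {
  "series": "0 0 0.04 0; 0 0 0.04 0; -0.0039 0.0328 0 0; -0.0039 0.0328 0 0; -0.0039 0.0328 0 0; -0.0039 0.0328 0 0; -0.0039 0.0328 0 0; -0.0039 0.0328 0 0; -0.0039 0.0328 0 0; -0.0039 0.0328 0 0; 0 0 0 0; 0 0 -0.04 0; 0 0 -0.04 0; 0 0 -0.02 0; 0 0 0 0; 0 0 0 0"
}}

```text
time: 20.7
tool_pos: [0.4122, 0.3302, 0.0428]
tcp_rot: [-3.141, 0.001, -0.001]
wrist_force: [0.2, -0.6, -0.3]
width: 0.691
grip_force: 33.2
```

>>> {"fn": "carry_out", "kwargs": {
  "series": "0 0 -0.008 0; 0 0 -0.007 0; 0 0 0 0; 0 0 0 0"
}}

```text
time: 21.2
tool_pos: [0.4117, 0.3304, 0.0273]
tcp_rot: [3.141, -0.001, -0.0]
wrist_force: [0.3, -0.2, -1.3]
width: 0.691
grip_force: 33.2
```

>>> {"fn": "carry_out", "kwargs": {
  "series": "0 0 -0.001 0; 0 0 0 0; 0 0 0 0"
}}

```text
time: 21.58
tool_pos: [0.4118, 0.3305, 0.0267]
tcp_rot: [-3.141, 0.001, -0.0]
wrist_force: [-2.0, -1.8, 6.6]
width: 0.694
grip_force: 33.6
```

>>> {"fn": "carry_out", "kwargs": {
  "series": "0 0 0 0; 0 0 0 0; 0 0 0 0; 0 0 0 0; 0 0 0.03 0; 0 0 0.05 0; 0 0 0.05 0; 0 0 0.04 0; 0 0 0 0",
  "jaw": 1
}}

```text
time: 22.7
tool_pos: [0.4142, 0.3322, 0.2009]
tcp_rot: [-3.136, 0.001, -0.011]
wrist_force: [0.2, 0.5, 0.3]
width: 1.0
grip_force: 0.0
```

>>> {"fn": "carry_out", "kwargs": {
  "series": "0.003 -0.041 0 0; 0.003 -0.041 0 0; 0.003 -0.041 0 0; 0.003 -0.041 0 0; 0.003 -0.041 0 0; 0.003 -0.041 0 0; 0.003 -0.041 0 0; 0.003 -0.0425 0 0; 0.0275 0 0 0; 0.0275 0 0 0; 0.0272 0 0 0; 0 0 0 0; 0 0 -0.02 0; 0 0 -0.02 0; 0 0 0 0; 0 0 0 0",
  "jaw": 0.4
}}

```text
time: 24.7
tool_pos: [0.5174, 0.0009, 0.1564]
tcp_rot: [-3.142, 0.001, 0.001]
wrist_force: [0.1, -0.3, -0.5]
width: 0.7
grip_force: 0.0
```

```bash
python3 - <<'E'
from h import *
im,d,P=cloud("top")
m=(np.hypot(P[...,0]-.4125,P[...,1]-.33)<.045)&(P[...,2]>.03)&(P[...,2]<.06);q=P[m]
print(len(q),cv2.minEnclosingCircle(q[:,:2].astype(np.float32)),q.mean(0))
a=im[180:330,100:330];b,d,S=cloud("side")
m=(np.hypot(S[...,0]-.518,S[...,1])<.03)&(S[...,2]>.02)&(S[...,2]<.104);q=S[m]
print(cv2.minEnclosingCircle(q[:,:2].astype(np.float32)))
b=b[200:300,250:370]
cv2.imwrite("pics/pre4.png",np.hstack([cv2.resize(a,(400,306)),cv2.resize(b,(400,306))]))
E
```

```text
516 ((0.4133073091506958, 0.3326089680194855), 0.03147752955555916) [0.41254355 0.3305661  0.04171931]
((0.5181722044944763, 0.0012964727357029915), 0.016189470887184143)
```

View pics/pre4.png

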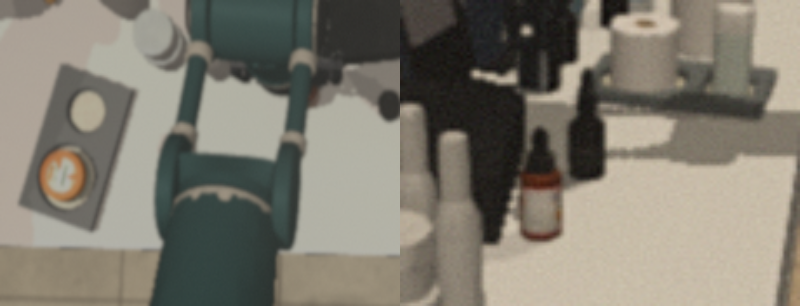

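The pot stands in its large well (left half, (63,175)). The amber bottle (right half, (540,190)) is under the gripper at (535,60), and the black bottle is clear at (587,140).

>>> {"fn": "carry_out", "kwargs": {
  "series": "0 0 -0.04 0; 0 0 -0.035 0; 0 0 -0.02 0; 0 0 -0.011 0; 0 0 0 0; 0 0 0 0"
}}

```text
time: 25.55
tool_pos: [0.5191, 0.0008, 0.0515]
tcp_rot: [3.142, -0.001, 0.003]
wrist_force: [0.5, -0.5, 0.2]
width: 0.7
grip_force: 0.0
```

>>> {"fn": "carry_out", "kwargs": {
  "series": "0 0 0 0; 0 0 0 0; 0 0 0 0; 0 0 0 0; 0 0 0 0; 0 0 0 0; 0 0 0.01 0; 0 0 0.03 0; 0 0 0 0",
  "jaw": -1
}}

```text
time: 26.68
tool_pos: [0.5199, 0.0008, 0.0926]
tcp_rot: [3.141, -0.001, 0.008]
wrist_force: [1.3, -0.2, -0.3]
width: 0.37
grip_force: 29.7
```

>>> {"fn": "carry_out", "kwargs": {
  "series": "0 0 0.04 0; 0 0 0.04 0; -0.025 0 0 0; -0.025 0 0 0; -0.0258 0 0 0; 0 0.034 0 0; 0 0.034 0 0; 0 0.034 0 0; 0 0.034 0 0; 0 0.034 0 0; 0 0.034 0 0; 0 0.034 0 0; 0 0.034 0 0; 0 0.034 0 0; 0.025 0 0 0; 0.025 0 0 0; 0 0 0 0; 0 0 -0.04 0; 0 0 -0.04 0; 0 0 0 0"
}}

```text
time: 29.18
tool_pos: [0.4876, 0.3046, 0.0858]
tcp_rot: [3.137, -0.001, -0.015]
wrist_force: [-0.4, -0.8, -0.5]
width: 0.369
grip_force: 29.9
```

>>> {"fn": "carry_out", "kwargs": {
  "series": "0 0 0 0; 0 0 -0.01 0; 0 0 -0.012 0; 0 0 -0.012 0; 0 0 0 0; 0 0 0 0"
}}

```text
time: 29.92
tool_pos: [0.4919, 0.3068, 0.0558]
tcp_rot: [3.141, -0.001, -0.001]
wrist_force: [0.3, -0.0, -0.6]
width: 0.368
grip_force: 29.6
```

>>> {"fn": "carry_out", "kwargs": {
  "series": "0 0 -0.002 0; 0 0 0 0; 0 0 0 0"
}}

```text
time: 30.3
tool_pos: [0.4925, 0.307, 0.0548]
tcp_rot: [-3.141, 0.001, -0.001]
wrist_force: [-0.4, -1.8, 3.7]
width: 0.371
grip_force: 29.9
```

>>> {"fn": "carry_out", "kwargs": {
  "series": "0 0 0 0; 0 0 0 0; 0 0 0 0; 0 0 0 0; 0 0 0.03 0; 0 0 0.05 0; 0 0 0.05 0; 0 0 0.04 0; -0.03 -0.05 0 0; -0.03 -0.05 0 0; 0 -0.05 0 0; 0 -0.05 0 0; 0 -0.05 0 0; 0 0 0 0; 0 0 0 0",
  "jaw": 0.4
}}

```text
time: 32.17
tool_pos: [0.4322, 0.0571, 0.2244]
tcp_rot: [-3.141, 0.003, -0.0]
wrist_force: [0.4, 0.7, 0.6]
width: 0.702
grip_force: 0.0
```

```bash
python3 - <<'E'
from h import *
im,d,P=cloud("top")
for c,z0,z1 in [((.493,.306),.03,.12),((.4125,.33),.03,.06),((.442,.181),.015,.06),((.505,-.116),.02,.12),((.49,-.332),.055,.1),((.404,-.326),.075,.13)]:
    m=(np.hypot(P[...,0]-c[0],P[...,1]-c[1])<.042)&(P[...,2]>z0)&(P[...,2]<z1);q=P[m]
    print(len(q),len(q)>3 and (cv2.minEnclosingCircle(q[:,:2].astype(np.float32)),np.percentile(q[:,2],97)))
a=im[170:330,80:580];b=eyes.read_camera("side")[0][140:380,200:520]
cv2.imwrite("pics/end.png",np.vstack([cv2.resize(a,(800,256)),cv2.resize(b,(800,344))]))
E
```

```text
216 (((0.4924878478050232, 0.306087851524353), 0.017673365771770477), np.float64(0.10446106285724926))
518 (((0.41281887888908386, 0.33197280764579773), 0.03119232878088951), np.float64(0.047981396696426856))
55 (((0.4333038330078125, 0.18001949787139893), 0.015238095074892044), np.float64(0.03483524638678774))
164 (((0.506196916103363, -0.11713241785764694), 0.01707971841096878), np.float64(0.10733515380305368))
622 (((0.4876974821090698, -0.3312893509864807), 0.03617597743868828), np.float64(0.07896132419426294))
207 (((0.40259915590286255, -0.32362496852874756), 0.019500095397233963), np.float64(0.10563176199320265))
```

View pics/end.png

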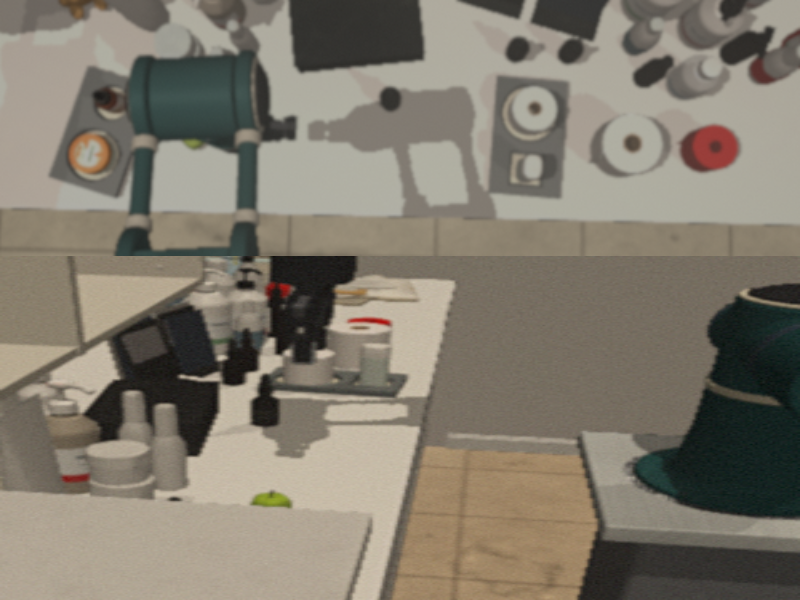

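The picture shows all four items upright in their wells: oil at (112,100), pot at (92,153), roll at (533,108) and cartridge at (530,167), all in the top half. The black bottle and candle have not moved.

```bash
python3 -c "
from workcell import bot
print(bot.finish_job())"
```

```text
the job is handed in; nothing more can be done
None
```

I placed both kits and handed the job in at about 32 s; in the last camera check all four items stood upright and released, within about 4 mm of their well centres, and the black bottle and candle were where they started (the candle was partly hidden by the arm). The hand-in call gave no verdict.

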